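Set the board sled against backlash, unlock and start the marking cycle

TASK

Get the marking stage ready and start it. Turn the bar knob counter-clockwise to run the board sled at least 6 mm past the index blade, then turn it back until the sled's pointer lines up with the index, so that the slack in the drive is taken up from that side; move the sled only by its knob and do not shift the index. Then slide the lock tab on the sloping console fully aside, press the round button it was covering all the way in for a moment and let go, leaving the other things on the bench where they are.

Things in the scene. Friction and masses are not known exactly. Their poses are not given: they have to be found in the camera images.
- stage: marking stage: grey base plate 210 mm deep (x), 230 mm wide (y), 30 mm high, fixed; origin under its centre, on the bench, z up. x points away from the knob side, y along the sled's travel. It carries sled, index and bar knob and, on a column at x = 31 to 102 mm, a marking head; its highest point is 150 mm above the bench
- sled: aluminium board sled 80 x 110 mm, black circuit board on top (parts up to 64 mm above the bench). Slides along the stage's y with light friction. Origin under its centre at bench height, axes parallel to the stage's; the pointer stands 40 mm towards +y from it. A two-pronged steel fork on its knob-side edge holds the drive lug with play
- pointer (a point): top of the thin pointer blade (3 mm thick) on a 12 mm wide steel block on the sled's knob-side edge, 60 mm above the bench; moves with the sled
- index_tip (a point): top of the thin steel index blade (3 mm) on a 12 mm wide steel block between knob and sled, 60 mm above the bench, axes parallel to the stage's. The pointer must stand at the same stage y. The blade is about 4 mm nearer the knob than the pointer: they never touch. It begins 5 to 33 mm on the pointer's +y side. Stiff friction holds it: do not knock it
- lug_top (a point): top centre of the brass drive lug, 12 mm wide, 60 mm above the bench; the knob drives it along the stage's y, 20 mm per rad. It has 3 mm play either side in the sled's fork (6 mm in all, 0.3 rad of knob) before the sled follows. Its y relative to the sled's origin: 0 in mid-play, -3 mm when bearing on the -y prong (last driven to -y), +3 mm on the +y prong
- knob (a joint): angle of the drive knob, rad, 0 at the start, counter-clockwise from above is positive and drives the lug (then the sled) towards the stage's +y. Range -0.5 to 2.9. It stays where it is left; turning takes under 0.15 N m
- knob_grip (a point): centre of the knob's upright black bar grip, on its vertical axis, 100 mm above the bench. The bar is 64 mm long (point's x axis, turns with the knob), 14 mm thick (y), 34 mm high (81 to 115 mm above the bench), on a 60 mm disc; pinch it across its thickness from above. The axis is 67 mm from the stage's origin towards -x
- console: grey control console 150 mm deep, 180 mm wide, fixed; origin under its centre, on the bench. Its panel rises towards +x at 25 degrees, so its outward normal leans 25 degrees from vertical towards -x. A light bar (180 mm wide, 193 to 215 mm above the bench) bridges over its rear from x = 29 mm to 75 mm, on two posts: come in along the panel's normal, tilted
- lock_tab (a joint): position of the lock tab along the console's y axis, m: 0 = over the button (starts 0 to 0.008), 0.06 = fully aside against its stop. Friction 2 N, it stays where it is left
- tab_grip (a point): centre of the lock tab's black fin: 12 mm thick (y, the sliding direction), 42 mm long up the slope (x), 32 mm high along the panel normal (z, outward); +y is the way to slide it clear. It stands on a steel plate 80 x 62 mm that hides the button; the plate's upper face is 16 mm below this point (along z). The plate runs on two rails
- start_button (a joint): travel of the start button, m: 0 = out, 0.008 = fully in; sprung, about 2 N to start it and 6 N fully in; comes back when released
- start_button_top (a point): centre of the upper face of a grey round button 40 mm across, 24 mm above the panel, under the tab's plate when shut (4 mm gap). z is the panel's outward normal; press along -z. It lies between two rails 64 mm apart (inner faces) that run along y and rise 4 mm above it. With the tab fully aside its plate's edge is 29 mm from the button's centre, towards +y
- flask: bystander: white plastic bottle 36 mm across, 120 mm high, standing between stage and console; origin under its centre
- heatsink: bystander: finned aluminium block 60 x 50 x 32 mm lying on the mat; origin under its centre
- tweezers: bystander: steel tweezers 125 mm long lying on the mat; origin under the middle
- driver: bystander: black-handled screwdriver lying on the mat; origin under the middle
- reel: bystander: empty grey plastic reel 70 mm across, 40 mm high, flat on the bench; origin under its centre
- tin: bystander: closed steel tin 52 mm across, 35 mm high, between and behind stage and console; origin under its centre
- jar: bystander: glass jar with steel lid, 60 mm across, 60 mm high; origin under its centre
- mug: bystander: white mug 72 mm across, 90 mm high; origin under its centre

How it is judged (in metres and radians):
On the way, in this order (a step that is already met when the one before it is completed fails the run):
1. the sled's pointer has been run at least 5 mm past the index, towards +y (y of pointer in the frame of index_tip above 0.005 m), for 0.1 s.
2. the pointer is back within 3 mm of the index with the drive's slack taken up in the return direction (y of pointer in the frame of index_tip between -0.003 and 0.003 m and y of lug_top in the frame of sled below -0.0015 m), for 0.3 s.
3. the lock tab is slid fully aside (value of joint lock_tab above 0.052 m), for 0.1 s.
4. the start button is pressed all the way in (value of joint start_button above 0.0065 m), for 0.15 s.
At the end, for the whole second after the job is handed in: The pointer stands within 3 mm of the index, the drive lug bears towards the -y prong (at least 1.5 mm off mid-play), the lock tab is at least 52 of its 60 mm aside, the button is out again, the sled is at rest (all of step 2 and value of joint lock_tab above 0.052 m and value of joint start_button below 0.002 m and linear speed of sled below 0.005 m/s); the robot touches nothing.
It fails at once if the robot pushes the sled or its board (over 3 N) (contact force between any of the fingers, the arm and sled above 3 N).
It fails at once if the index is shifted more than 3 mm (distance of index_tip from where it was at the start of the episode above 0.003 m).
It fails at once if a bystander is moved more than 30 mm or the bottle tips (distance of any of flask, heatsink, tweezers, driver, reel, jar, mug, tin from where it was at the start of the episode above 0.03 m or angle between flask's own z axis and vertical above 0.5 rad).
It also fails if it takes over 72 s, if anything falls off the work surface, if the arm or the gripper's body presses on something with over 40 N, if the wrist force passes 120 N, or if a joint passes its speed limit or range.

ROBOT

A 7-joint arm with a two-finger parallel gripper is mounted at the origin on the work surface. World frame = base frame: x ahead of the robot, y to its left, z up, the work surface at z = 0. Lengths are in m, angles in degrees, forces in N, time in s.
With the tool pointing down it reaches from about 0.4 to 0.85 m from the base axis. Payload 4.4 kg.
Tool frame: the origin (TCP) lies midway between the tips of the shut fingers; the grasp point (between the pads) lies 19 mm behind it; z points along the fingers, x is the direction in which the jaws open and shut, and the axes are right-handed (so a half turn about z gives the same grasp; the last joint's range is limited). The gripper opens to 94 mm and grips with 3 to 60 N. Pads are 16 mm wide; open, the fingers measure 119 mm over their backs; the gripper's body (75 mm by 177 mm) begins 78 mm behind the grasp point.
Start: joints at [-74.015, 36.005, 2.206, 86.941, -1.547, 57.084, -1.146], TCP at [0.22, 0.612, 0.205] pointing down, gripper open.
Joint ranges: [-175.42, 175.42], [-21.48, 121.26], [-71.46, 75.88], [10.55, 141.38], [-63.04, 243.04], [13.31, 113.54], [-168.57, 168.57]. Speed limits (degrees/s): [147.25, 147.25, 180, 180, 180, 180, 180].

INTERFACE

Orientations are given as [roll, pitch, yaw] about the fixed x, y, z axes, in that order (R = Rz(yaw) Ry(pitch) Rx(roll)).
In Python, from rig import manip gives the robot as it stands.
- The arm moves only by the tool jog_arm, never from a script. Its arguments are lists of equal length, an entry for each row: "rot": the turn, a rotation vector about the world's x, y, z in degrees, a list of three; "offset": the shift along the world's x, y, z in mm, a list of three; "claw": the finger opening in mm, from 0 to 94. A call has 1 to 8 rows; each row is the pose to reach, as a shift and turn from the pose commanded when the call began; what a row does not reach only later rows make up. A row lasts 1/8 s, in which the tool goes at most 62.5 mm and 10.7 degrees, less where a joint would pass 70% of its speed; a pose out of reach is approached as far as the arm can. A call with a gripper value outside its range is refused whole. The fingers move at their own pace and stop on an object; "squeeze" is the grip in N (left out, the last holds). Time passes only in rows, so rows that repeat a pose let the fingers close. It gives the time, the measured TCP pose, the force and the opening at its end, in the units of the state.
- manip.read_state(): the state, without advancing time (a new reading comes with each control period).
- manip.get_image(name): name is "scene" or "top" or "wrist"; returns a dict with "img" (420x560x3 uint8, red, green, blue), "z_map" (420x560 float32, m along the optical axis (not along the pixel's ray), 0 where there is no reading), "intrinsics" (3x3 intrinsics, pixels), "extrinsics" (4x4, takes a point from world to camera coordinates); the wrist camera has in their place "T_tool_cam" (4x4, takes a point from camera to tool coordinates, whose origin is the TCP and whose axes are the tool frame's). Camera axes: x right, y down, z forward; pixel columns grow to the right and rows downward; lengths in m; the calibration is good to about 2 mm. A picture is of the moment at which its call begins: read the wrist's pose just before it.
- manip.finish_job(): hands the job in, once; it reports no verdict.
The state is a dict: "time": time; "qpos": joint angles; "qd": joint speeds; "joint_efforts": joint torques, N m; "ee_pos": TCP position; "orientation": TCP orientation; "contact_force": force on the tool from outside, world axes, zero at the start; "moment": the same for the moment, N m; "width": opening from 0.0 (shut) to 1.0 (fully open).
Only numpy, scipy, OpenCV 4.12 (cv2) and the standard library are available. Lean on these libraries where they do the work, as an engineer would, in place of code of your own. Each camera call takes 0.05 s, during which the arm holds its last target.

## Working session

There is one attempt and no reset: what is moved stays moved. The work goes in short steps, Python scripts to look and compute and a tool call to move; the robot and the scene stay as the last step left them, time stands still between calls to the robot, and variables do not carry over. Pictures are saved under pics/ and viewed, and the job is handed in when it is done.

Besides the shell and the picture viewer there is one more tool, called after ">>>" as a command line: name --argument value ..., lists and objects as JSON in quotes. jog_arm: Moves the arm, as the interface text tells. Its arguments: {"type":"object","properties":{"rot":{"type":"array"},"offset":{"type":"array"},"claw":{"type":"array"},"squeeze":{"type":"number"}},"required":["rot","offset","claw"]}

```bash
ls; mkdir -p pics; cat > h.py <<'E'
import numpy as np, cv2
from rig import manip
from scipy.spatial.transform import Rotation as R
def grab(n):
    s=manip.read_state(); d=manip.get_image(n)
    if n=='wrist':
        T=np.eye(4); T[:3,:3]=R.from_euler('xyz',s['orientation'],degrees=True).as_matrix(); T[:3,3]=s['ee_pos']
        d['cw']=T@np.array(d['T_tool_cam'])
    else: d['cw']=np.linalg.inv(np.array(d['extrinsics']))
    return d
def cloud(d):
    K=np.array(d['intrinsics']);z=d['z_map'];v,u=np.mgrid[:z.shape[0],:z.shape[1]]
    P=np.stack([(u-K[0,2])/K[0,0]*z,(v-K[1,2])/K[1,1]*z,z],-1)
    return P@d['cw'][:3,:3].T+d['cw'][:3,3]
def onplane(d,u,v,h):
    K=np.array(d['intrinsics']);r=d['cw'][:3,:3]@np.array([(u-K[0,2])/K[0,0],(v-K[1,2])/K[1,1],1]);o=d['cw'][:3,3]
    return o+r*(h-o[2])/r[2]
def save(d,n,box=None,k=1):
    i=d['img'][:,:,::-1]
    if box: x0,y0,x1,y1=box; i=i[y0:y1,x0:x1]
    cv2.imwrite('pics/'+n,cv2.resize(i,None,fx=k,fy=k,interpolation=cv2.INTER_CUBIC))
E
python3 - <<'E'
from h import *
import pickle
print(manip.read_state())
for n in ['scene','top','wrist']:
    d=grab(n); save(d,n+'0.png'); pickle.dump(d,open(n+'0.pkl','wb')); print(n,d['intrinsics'],d['cw'].round(3))
E
```

```text
pics
{'time': 0.0, 'qpos': array([-74.01439446,  36.05547209,   2.20214458,  86.99567216,
        -1.54558854,  57.08244007,  -1.14465644]), 'qd': array([-0.0309561 ,  0.04440418,  0.00126097, -0.13478227, -0.04398191,
        0.0010102 , -0.1260401 ]), 'joint_efforts': array([ 7.62711879e-04, -5.49721348e+01,  1.14375617e+00, -1.86622775e+01,
       -5.21928503e-02,  2.39102344e-02,  1.34372276e-04]), 'ee_pos': array([0.21946091, 0.6111356 , 0.20459476]), 'orientation': array([1.79997898e+02, 1.03896134e-01, 7.02466967e+01]), 'contact_force': array([0.08766258, 0.44089709, 0.33003794]), 'moment': array([ 0.06213283, -0.05249921,  0.03972598]), 'width': 0.998914093389737}
scene [[411.90548838   0.         275.91359114]
 [  0.         411.90548838 200.46938669]
 [  0.           0.           1.        ]] [[-0.654  0.555 -0.513  1.116]
 [ 0.756  0.498 -0.425  0.436]
 [ 0.019 -0.666 -0.745  0.894]
 [ 0.     0.     0.     1.   ]]
top [[398.59447679   0.         283.15335751]
 [  0.         398.59447679 207.18710916]
 [  0.           0.           1.        ]] [[ 2.700e-02 -9.960e-01  8.500e-02  4.670e-01]
 [-1.000e+00 -2.700e-02  3.000e-03  3.000e-03]
 [-1.000e-03 -8.500e-02 -9.960e-01  1.137e+00]
 [ 0.000e+00  0.000e+00  0.000e+00  1.000e+00]]
wrist [[297.59286846   0.         274.59747493]
 [  0.         297.59286846 206.68789386]
 [  0.           0.           1.        ]] [[ 0.338  0.914  0.226  0.154]
 [ 0.941 -0.328 -0.083  0.636]
 [-0.002  0.241 -0.971  0.383]
 [ 0.     0.     0.     1.   ]]
```

View pics/top0.png

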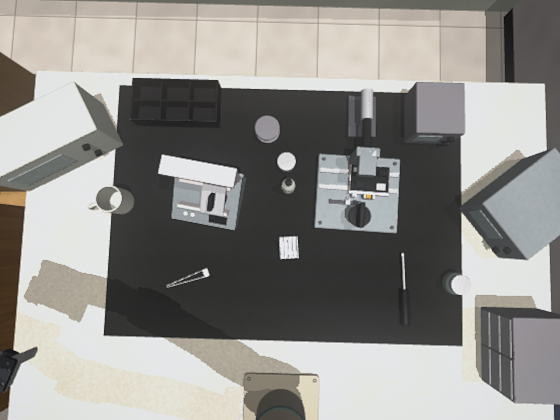

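View pics/scene0.png

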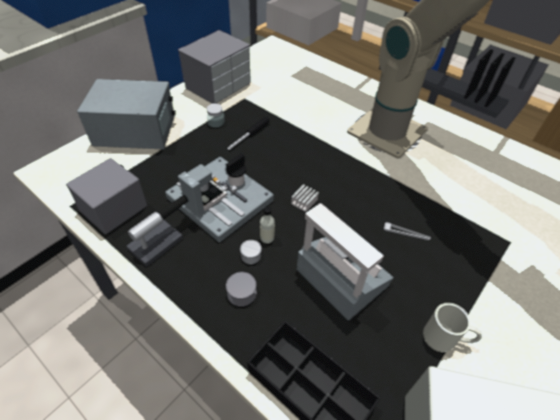

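View pics/wrist0.png

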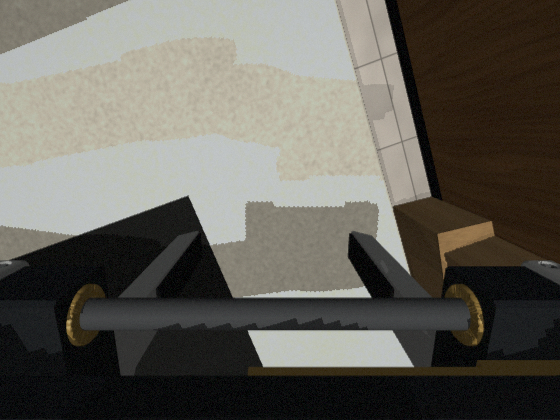

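```bash
python3 - <<'E'
from h import *
import pickle
d=pickle.load(open('top0.pkl','rb'))
save(d,'st.png',(300,130,420,240),6); save(d,'co.png',(150,140,260,240),6)
P=cloud(d)
for u,v in [(320,160),(395,160),(320,225),(395,225),(358,214),(175,225),(235,225),(200,170),(358,150),(325,218),(288,185),(210,202)]:
    print(u,v,P[v,u].round(3))
E
```

```text
320 160 [ 0.697 -0.093  0.032]
395 160 [ 0.704 -0.305  0.027]
320 225 [ 0.515 -0.096  0.032]
395 225 [ 0.52  -0.305  0.03 ]
358 214 [ 0.543 -0.19   0.094]
175 225 [0.505 0.314 0.001]
235 225 [0.508 0.138 0.041]
200 170 [0.628 0.203 0.215]
358 150 [ 0.7   -0.177  0.151]
325 218 [ 0.535 -0.11   0.03 ]
288 185 [ 0.611 -0.004  0.121]
210 202 [0.561 0.193 0.129]
```

View pics/st.png

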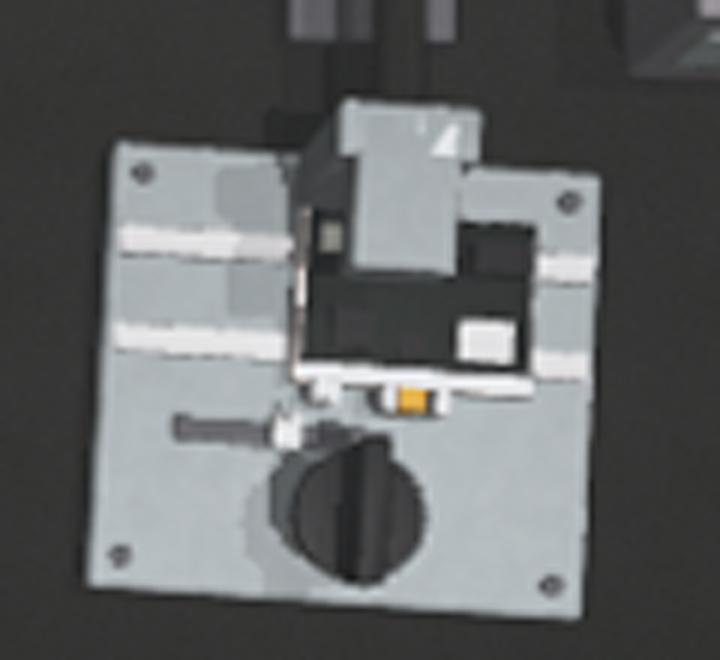

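View pics/co.png

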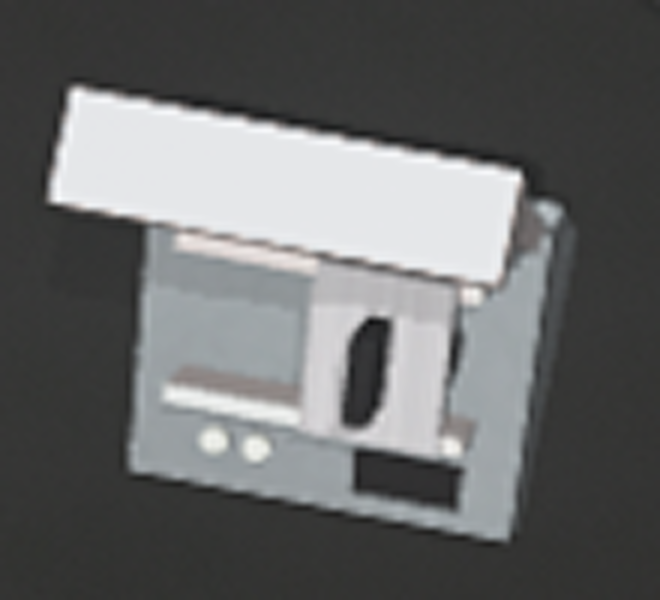

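```bash
python3 - <<'E'
from h import *
import pickle
d=pickle.load(open('top0.pkl','rb'))
f=lambda x,y,h:onplane(d,300+(x+.5)/6-.5,130+(y+.5)/6-.5,h)[:2]
c=np.array([f(115,142,.03),f(600,178,.03),f(582,618,.03),f(88,587,.03)])
print(c.round(4))
o=c.mean(0);yv=(c[0]-c[1]+c[3]-c[2]);xv=(c[0]+c[1]-c[2]-c[3])
print('stage',o,np.degrees(np.arctan2(yv[1],yv[0]))-90,np.degrees(np.arctan2(xv[1],xv[0])),np.linalg.norm(xv)/2,np.linalg.norm(yv)/2)
a=np.radians(np.degrees(np.arctan2(yv[1],yv[0]))-90);S=np.array([[np.cos(a),-np.sin(a)],[np.sin(a),np.cos(a)]])
print('knob',o+S@[-.067,0])
print('bar ends',f(372,440,.115),f(362,582,.115))
for n,(x,y) in dict(pointer=(322,388),index=(288,428)).items(): print(n,(S.T@(f(x,y,.06)-o)).round(4))
# cloud of bar
P=cloud(d).reshape(-1,3);k=o+S@[-.067,0]
m=(np.linalg.norm(P[:,:2]-k,axis=1)<.045)&(P[:,2]>.105)
q=P[m,:2];print(m.sum(),q.mean(0)); w=np.linalg.svd(q-q.mean(0))[2][0];print(np.degrees(np.arctan2(w[1],w[0])))
# console
g=lambda x,y,h:onplane(d,150+(x+.5)/6-.5,140+(y+.5)/6-.5,h)[:2]
c=np.array([g(72,86,.215),g(522,172,.215),g(500,290,.215),g(50,203,.215)])
o=c.mean(0);yv=(c[0]-c[1]+c[3]-c[2]);xv=(c[0]+c[1]-c[2]-c[3]);a=np.arctan2(yv[1],yv[0])-np.pi/2
print('lightbar',o,np.degrees(a),np.linalg.norm(xv)/2,np.linalg.norm(yv)/2)
S=np.array([[np.cos(a),-np.sin(a)],[np.sin(a),np.cos(a)]]);co=o-S@[.052,0];print('console',co)
# fin and panel cloud in console frame
Q=np.c_[(P[:,:2]-co)@S,P[:,2]]
img=d['img'].reshape(-1,3)
m=(abs(Q[:,0])<.075)&(abs(Q[:,1])<.09)&(Q[:,2]>.02)&(Q[:,2]<.19)
np.save('Q.npy',np.c_[Q[m],img[m]])
B=Q[m];
fin=(img[m].max(1)<60)&(abs(B[:,0])<.04)
print('fin',fin.sum(),B[fin].mean(0).round(4),B[fin].min(0).round(4),B[fin].max(0).round(4))
for u,v in [(177,198),(190,195),(202,210),(220,190),(225,215),(232,200),(204,190),(218,205)]:
    print(u,v,Q[v*560+u].round(4))
E
```

```text
[[ 0.7168 -0.0892]
 [ 0.7059 -0.317 ]
 [ 0.4995 -0.3092]
 [ 0.5075 -0.0808]]
stage [ 0.60743391 -0.19904154] -2.383031610387917 -2.2134319811350815 0.2079753927430567 0.22828494515585715
knob [ 0.54049185 -0.19625569]
bar ends [ 0.57083543 -0.19489406] [ 0.50980232 -0.19128487]
pointer [-0.0087  0.016 ]
index [-0.0279  0.0304]
147 [ 0.539969   -0.19602102]
176.91173848230392
lightbar [0.62557405 0.20978273] -9.396471046886226 0.046991372418783074 0.17945008046609648
console [0.57427178 0.21827252]
fin 108 [-0.0115 -0.031   0.1126] [-0.0399 -0.0635  0.0437] [ 0.0166 -0.015   0.1372]
177 198 [-0.0107  0.0777  0.0574]
190 195 [0.0034 0.0425 0.0659]
202 210 [-0.0308 -0.0013  0.0818]
220 190 [ 0.0278 -0.0429  0.1122]
225 215 [-0.0321 -0.0636  0.0796]
232 200 [ 0.0117 -0.0719  0.0668]
204 190 [ 0.0203 -0.0011  0.1072]
218 205 [-0.0103 -0.0422  0.0927]
```

>>> jog_arm --rot '[[0,0,-10],[0,0,-20],[0,0,-30],[0,0,-40],[0,0,-50],[0,0,-60],[0,0,-70],[0,0,-80]]' --offset '[[10,-25,50],[30,-75,95],[50,-125,95],[70,-175,95],[90,-225,95],[110,-275,95],[130,-325,95],[150,-375,95]]' --claw '[94,94,94,94,94,94,94,60]'

```text
time: 1.15
ee_pos: [0.37, 0.2351, 0.3005]
orientation: [-180.0, -0.0, -10.1]
contact_force: [0.6, 0.4, -1.0]
width: 0.927
```

>>> jog_arm --rot '[[0,0,-10],[0,0,-20],[0,0,-30],[0,0,-40],[0,0,-50],[0,0,-60],[0,0,-70],[0,0,-82.7]]' --offset '[[20,-50,0],[40,-100,0],[60,-150,0],[80,-210,0],[100,-270,0],[120,-330,0],[145,-390,0],[171,-432,0]]' --claw '[60,60,60,60,60,60,60,60]'

```text
time: 2.15
ee_pos: [0.5409, -0.1976, 0.3005]
orientation: [-180.0, 0.0, -90.9]
contact_force: [-0.0, 1.0, 0.0]
width: 0.638
```

>>> jog_arm --rot '[[0,0,0],[0,0,0]]' --offset '[[0,0,0],[0,0,0]]' --claw '[60,60]'

```text
time: 2.4
ee_pos: [0.5402, -0.1945, 0.2999]
orientation: [179.9, 0.1, -90.4]
contact_force: [-0.7, 0.3, -0.6]
width: 0.639
```

```bash
python3 - <<'E'
from h import *
s=manip.read_state(); print(s)
d=grab('wrist'); save(d,'w1.png'); import pickle; pickle.dump(d,open('w1.pkl','wb'))
E
```

```text
{'time': 2.4, 'qpos': array([-13.58637255,  31.6675644 ,  50.47371836,  92.7314593 ,
       -25.88339358,  68.12090353, -47.83707287]), 'qd': array([-1.52006121, -1.27721171, -0.54423457,  0.71289974, -0.07035197,
       -0.02950175, -0.0240489 ]), 'joint_efforts': array([ 1.15424607e+00, -4.26841128e+01,  9.85926032e+00, -1.89091766e+01,
        6.71119080e-03, -1.15535846e-01, -8.90262891e-03]), 'ee_pos': array([ 0.54016909, -0.19445185,  0.2998533 ]), 'orientation': array([ 1.79918677e+02,  6.21214816e-02, -9.04337818e+01]), 'contact_force': array([-0.69320366,  0.33092368, -0.59723007]), 'moment': array([0.02429577, 0.15314339, 0.00606315]), 'width': 0.6392094899927795}
```

View pics/w1.png

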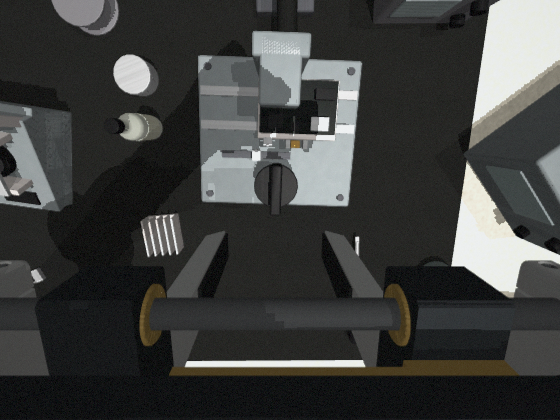

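```bash
python3 - <<'E'
from h import *
import pickle
d=pickle.load(open('w1.pkl','rb')); save(d,'w1c.png',(195,110,345,220),5)
print(d['cw'].round(3))
E
```

```text
[[-0.008 -0.97  -0.241  0.61 ]
 [-1.     0.007  0.003 -0.194]
 [-0.001  0.241 -0.97   0.478]
 [ 0.     0.     0.     1.   ]]
```

View pics/w1c.png

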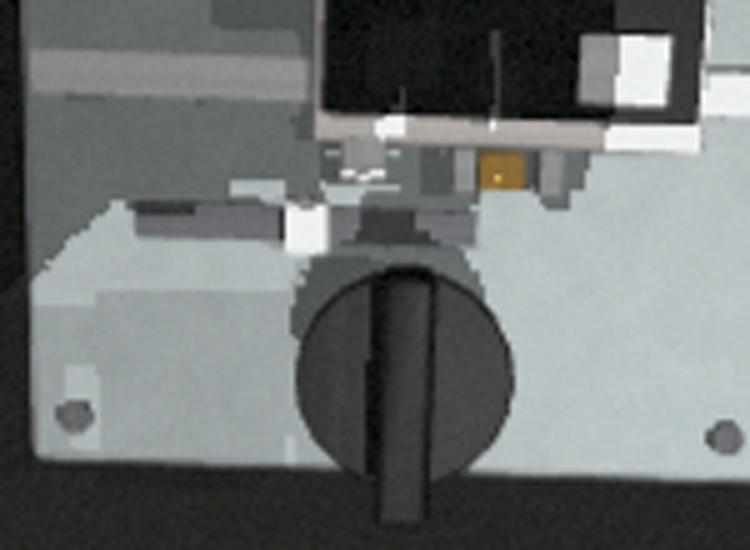

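```bash
python3 - <<'E'
from h import *
import pickle
d=pickle.load(open('w1.pkl','rb'))
f=lambda x,y,h:onplane(d,195+(x+.5)/5-.5,110+(y+.5)/5-.5,h)[:2]
a=(f(378,278,.115)+f(435,278,.115))/2;b=(f(380,520,.115)+f(428,520,.115))/2
print(f(378,278,.115),f(435,278,.115),f(380,520,.115),f(428,520,.115),(a+b)/2,np.linalg.norm(a-b),np.degrees(np.arctan2(*(a-b)[::-1])))
c=(f(30,455,.03),f(715+35,478,.03));print('edge yaw',np.degrees(np.arctan2(*(c[0]-c[1])[::-1]))-90)
print('index',f(305,225,.06),'ptr',f(363,165,.06),'lug',f(502,170,.06))
E
```

```text
[ 0.57151734 -0.1884787 ] [ 0.57141302 -0.20233425] [ 0.51054626 -0.18830213] [ 0.5104568  -0.20044447] [ 0.54098335 -0.19488989] 0.0609724079309153 -0.9709204458768403
edge yaw -2.3036964758088345
index [ 0.58052185 -0.16747598] ptr [ 0.59668574 -0.18379531] lug [ 0.59504999 -0.22201371]
```

>>> jog_arm --rot '[[0,0,-1],[0,0,-1],[0,0,-1],[0,0,-1],[0,0,-1],[0,0,-1],[0,0,-1]]' --offset '[[1,-0.5,-50],[1,-0.5,-100],[1,-0.5,-150],[1,-0.5,-185],[1,-0.5,-205],[1,-0.5,-213],[1,-0.5,-213]]' --claw '[60,60,60,60,60,60,40]'

```text
time: 3.32
ee_pos: [0.5419, -0.1947, 0.0879]
orientation: [-180.0, 0.0, -91.4]
contact_force: [-0.0, 0.6, 0.3]
width: 0.564
```

```bash
python3 - <<'E'
from h import *
s=manip.read_state(); print(s['ee_pos'],s['orientation'],s['width'],s['contact_force'],s['qpos'])
d=grab('wrist'); save(d,'w2.png'); import pickle; pickle.dump(d,open('w2.pkl','wb'))
E
```

```text
[ 0.54186872 -0.19467968  0.08786997] [-1.79980888e+02  3.44173339e-02 -9.14093745e+01] 0.5637101468878916 [-0.04047819  0.55668476  0.33935934] [ -6.59669265  44.94403658  39.05050049 105.84995388 -40.01628789
  43.87463428 -36.96102553]
```

View pics/w2.png

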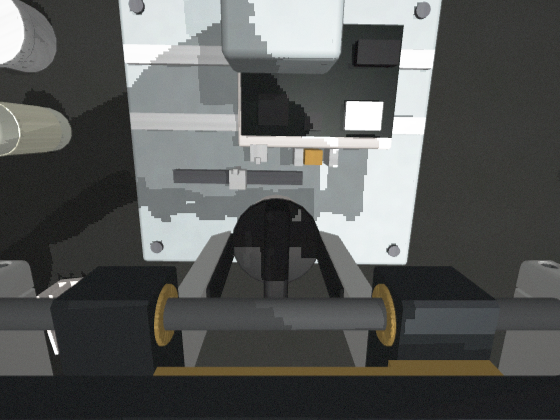

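```bash
python3 - <<'E'
from h import *
import pickle
d=pickle.load(open('w2.pkl','rb')); save(d,'w2c.png',(220,130,360,200),5)
E
```

```text
(no output)
```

View pics/w2c.png

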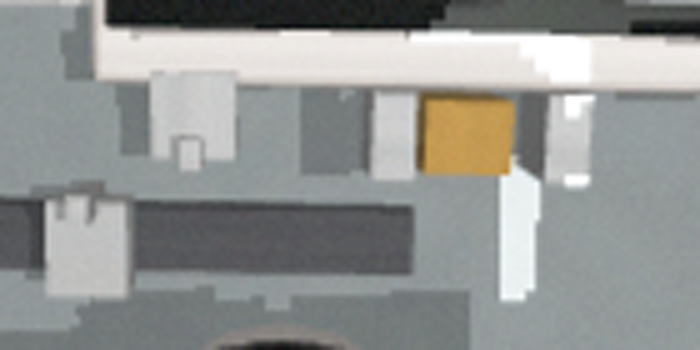

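>>> jog_arm --rot '[[0,0,0],[0,0,0],[0,0,0],[0,0,0],[0,0,0]]' --offset '[[0,0,0],[0,0,0],[0,0,0],[0,0,0],[0,0,0]]' --claw '[20,10,10,10,10]' --squeeze 20

```text
time: 4.0
ee_pos: [0.5418, -0.1955, 0.0877]
orientation: [-180.0, 0.0, -91.5]
contact_force: [0.3, 1.4, 3.0]
width: 0.149
```

>>> jog_arm --rot '[[0,0,8],[0,0,16],[0,0,24],[0,0,32],[0,0,40],[0,0,48],[0,0,56],[0,0,56]]' --offset '[[0,0,0],[0,0,0],[0,0,0],[0,0,0],[0,0,0],[0,0,0],[0,0,0],[0,0,0]]' --claw '[10,10,10,10,10,10,10,10]'

```text
time: 5.0
ee_pos: [0.5409, -0.1938, 0.0876]
orientation: [-179.9, 0.2, -35.4]
contact_force: [-3.1, 5.2, 7.1]
width: 0.143
```

```bash
python3 - <<'E'
from h import *
s=manip.read_state(); print(s['time'],s['ee_pos'],s['orientation'],s['width'],s['contact_force'],s['qpos'])
d=grab('wrist'); save(d,'w3.png'); import pickle; pickle.dump(d,open('w3.pkl','wb'))
E
```

```text
5.0 [ 0.54089151 -0.19378373  0.08763387] [-179.88156602    0.18930113  -35.4304799 ] 0.14257761376147476 [-3.10168168  5.1893043   7.05184508] [  2.22425686  41.00921939  23.60511064 105.63806408 -25.1187253
  38.71553408   5.17884641]
```

View pics/w3.png

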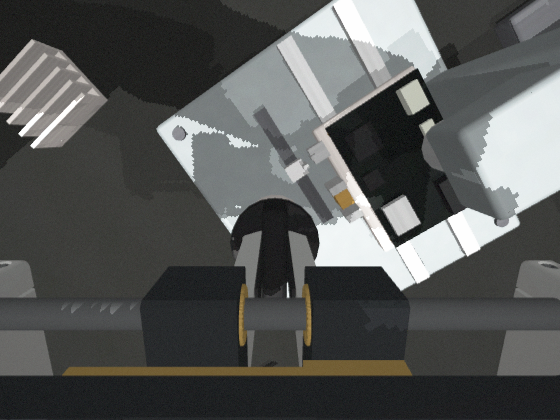

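```bash
cat >> h.py <<'E'
a_=np.radians(-2.3); YS=np.array([-np.sin(a_),np.cos(a_)]); XS=np.array([np.cos(a_),np.sin(a_)])
def sy(d,u,v,h=.06):
    p=onplane(d,u,v,h)[:2]-np.array([.6074,-.199]); return np.round(np.array([p@XS,p@YS])*1000,1)
def rect(d,n,k=4):
    # rectified view of plane z=.06 in stage frame, k px/mm, x -60..0 , y -60..80 (y to the left)
    K=np.array(d['intrinsics']); src=[];dst=[]
    M=np.linalg.inv(d['cw'])
    for x,y in [(0,80),(0,-60),(-60,-60),(-60,80)]:
        w=np.array([.6074,-.199])+(x*XS+y*YS)/1000; c=M@np.r_[w,.06,1]; p=K@c[:3]; src.append(p[:2]/p[2]); dst.append([(80-y)*k,(-x)*k])
    H=cv2.getPerspectiveTransform(np.float32(src),np.float32(dst))
    cv2.imwrite('pics/'+n,cv2.warpPerspective(d['img'][:,:,::-1],H,(140*k,60*k)))
E
python3 - <<'E'
from h import *
import pickle
d=pickle.load(open('w2.pkl','rb')); rect(d,'r2.png',5)
d=pickle.load(open('w3.pkl','rb')); rect(d,'r3.png',5)
E
```

```text
(no output)
```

View pics/r2.png

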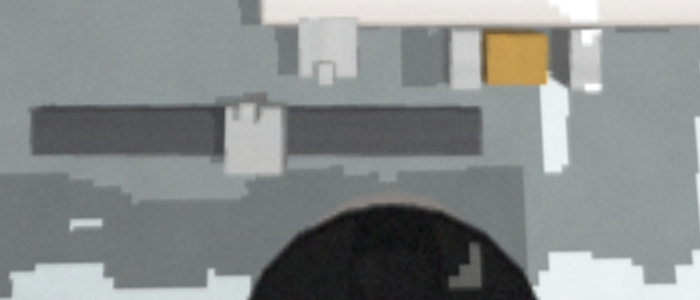

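View pics/r3.png

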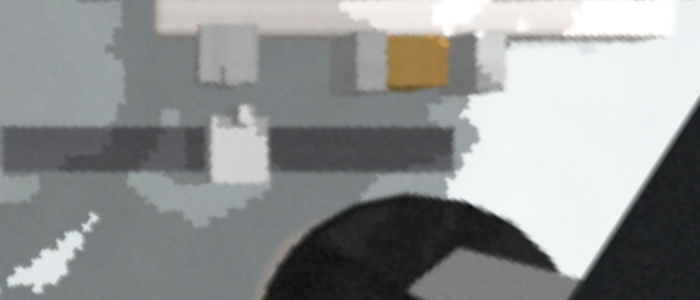

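>>> jog_arm --rot '[[0,0,6],[0,0,12],[0,0,12],[0,0,12],[0,0,12]]' --offset '[[0,0,0],[0,0,0],[0,0,0],[0,0,0],[0,0,0]]' --claw '[10,10,10,10,10]'

```text
time: 5.68
ee_pos: [0.5405, -0.1935, 0.0876]
orientation: [-179.9, 0.2, -23.5]
contact_force: [-3.4, 5.2, 6.3]
width: 0.149
```

```bash
python3 - <<'E'
from h import *
s=manip.read_state(); print(s['time'],s['ee_pos'],s['orientation'],s['width'],s['contact_force'],s['qpos'])
d=grab('wrist'); rect(d,'r4.png',5)
E
```

```text
5.675 [ 0.5405036  -0.19353257  0.08763844] [-179.86775867    0.21075566  -23.49395532] 0.14943377689535361 [-3.39754213  5.1645823   6.30886596] [  4.19660923  40.42992936  20.3089321  105.59733833 -21.68816765
  38.0065229   13.88200041]
```

View pics/r4.png

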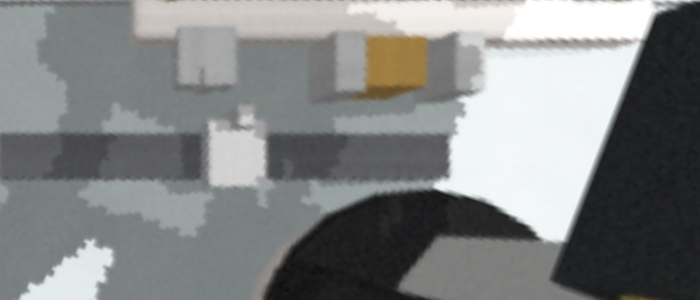

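>>> jog_arm --rot '[[0,0,-8],[0,0,-16],[0,0,-24],[0,0,-30],[0,0,-35],[0,0,-38],[0,0,-38],[0,0,-38]]' --offset '[[0,0,0],[0,0,0],[0,0,0],[0,0,0],[0,0,0],[0,0,0],[0,0,0],[0,0,0]]' --claw '[10,10,10,10,10,10,10,10]'

```text
time: 6.72
ee_pos: [0.5415, -0.1945, 0.0876]
orientation: [-180.0, 0.1, -61.5]
contact_force: [-0.4, 3.8, 5.6]
width: 0.147
```

```bash
python3 - <<'E'
from h import *
s=manip.read_state(); print(s['time'],s['ee_pos'],s['orientation'],s['width'],s['contact_force'],s['qpos'])
d=grab('wrist'); rect(d,'r5.png',5)
E
```

```text
6.725 [ 0.54152748 -0.19446877  0.08763604] [-1.79970206e+02  1.15131674e-01 -6.15168837e+01] 0.146544961771927 [-0.4488505   3.81489557  5.60803364] [ -2.11125416  42.64257875  30.99645196 105.71898522 -32.4380144
  40.79367473 -14.06557308]
```

View pics/r5.png

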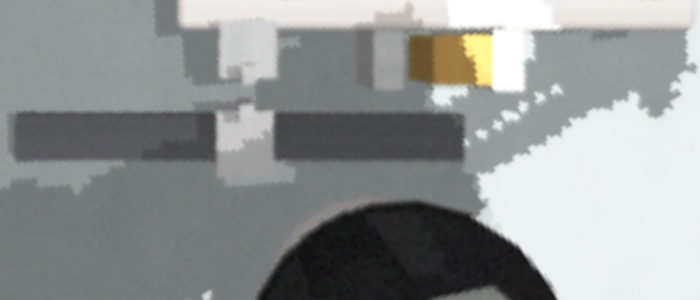

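```bash
python3 - <<'E'
from h import *
import pickle
d=grab('wrist'); pickle.dump(d,open('w5.pkl','wb'))
rect(d,'r5b.png',16); i=cv2.imread('pics/r5b.png')[0:440,500:1300]; 
i=cv2.convertScaleAbs(i,alpha=1.0); cv2.imwrite('pics/r5b.png',i)
E
```

```text
(no output)
```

View pics/r5b.png

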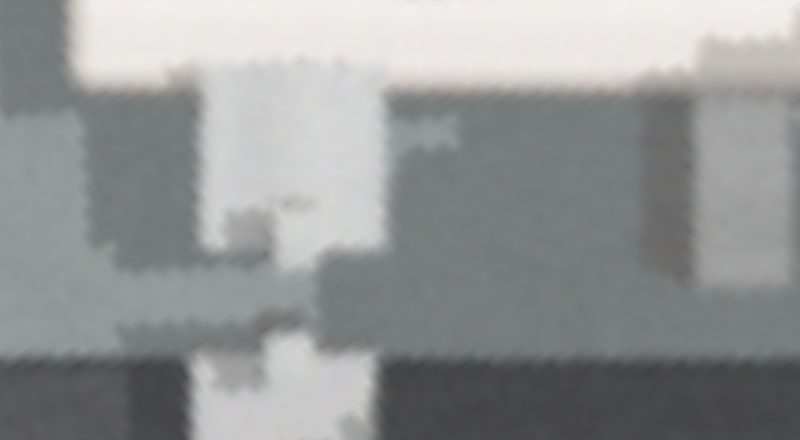

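```bash
python3 - <<'E'
from h import *
import pickle
d=pickle.load(open('w5.pkl','rb'))
rect(d,'r5c.png',16); i=cv2.imread('pics/r5c.png')[40:440,1100:1800]; cv2.imwrite('pics/r5c.png',i)
d=pickle.load(open('w2.pkl','rb'))
rect(d,'r2c.png',16); i=cv2.imread('pics/r2c.png')[40:440,1350:2050]; cv2.imwrite('pics/r2c.png',i)
E
```

```text
(no output)
```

View pics/r5c.png

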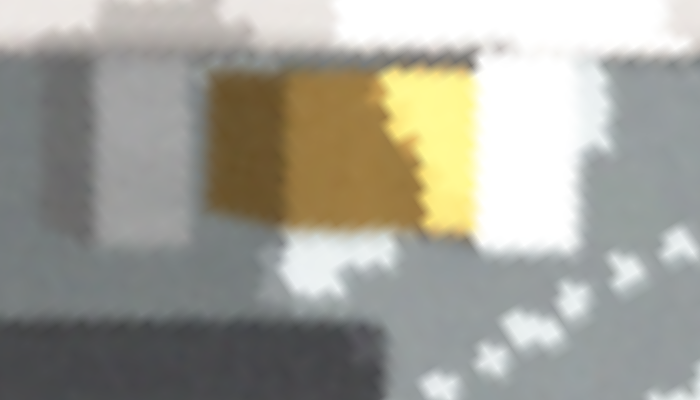

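View pics/r2c.png

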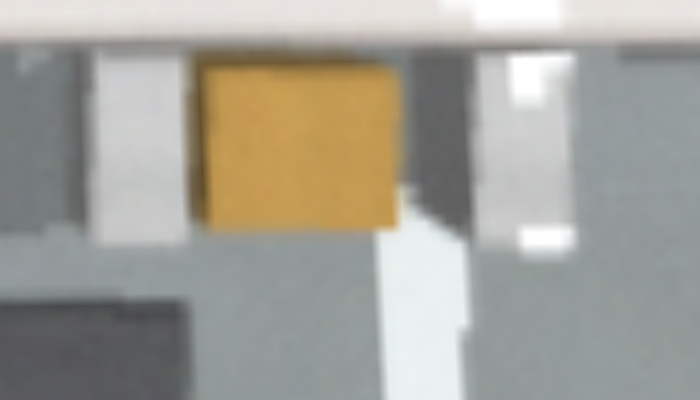

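>>> jog_arm --rot '[[0,0,0],[0,0,0],[0,0,0],[0,0,0],[0,0,0],[0,0,0],[0,0,0],[0,0,0]]' --offset '[[0,0,0],[0,0,0],[0,0,0],[0,0,30],[0,0,80],[0,0,130],[0,0,180],[0,0,200]]' --claw '[20,40,50,50,50,50,50,50]'

```text
time: 7.82
ee_pos: [0.5427, -0.1969, 0.2906]
orientation: [-179.8, -0.2, -61.5]
contact_force: [0.4, 0.1, 0.0]
width: 0.529
```

```bash
python3 - <<'E'
from h import *
s=manip.read_state(); print(s['time'],s['ee_pos'],s['orientation'],s['width'],s['contact_force'],s['qpos'])
d=grab('wrist'); rect(d,'r6.png',5)
E
```

```text
7.825 [ 0.5426823  -0.19686046  0.29058867] [-179.82114497   -0.21206723  -61.53059864] 0.5285403510451803 [0.3617153  0.13227572 0.01900842] [ -8.60111833  29.60789543  41.13393329  93.32845222 -21.09374568
  64.77519761 -23.67912786]
```

View pics/r6.png

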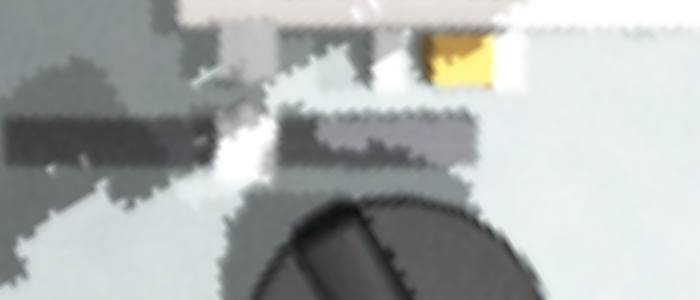

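>>> jog_arm --rot '[[0,0,10],[0,0,20],[0,0,30],[0,0,40],[0,0,50],[0,0,60],[0,0,70],[0,0,80]]' --offset '[[-10,20,10],[-20,50,10],[-30,80,10],[-40,110,10],[-50,150,10],[-60,190,10],[-70,220,10],[-80,250,10]]' --claw '[60,60,60,60,60,60,60,60]'

```text
time: 8.88
ee_pos: [0.4609, 0.0553, 0.2968]
orientation: [-180.0, 0.0, 18.8]
contact_force: [0.1, 0.1, 0.3]
width: 0.637
```

>>> jog_arm --rot '[[0,0,10],[0,0,20],[0,0,30],[0,0,40],[0,0,50],[0,0,60],[0,0,62],[0,0,62]]' --offset '[[5,20,0],[10,50,0],[15,80,0],[20,110,0],[25,130,0],[30,145,0],[40,150,0],[40,150,0]]' --claw '[60,60,60,60,60,60,60,60]'

```text
time: 9.88
ee_pos: [0.5023, 0.2036, 0.2968]
orientation: [-180.0, 0.0, 80.3]
contact_force: [-0.5, 0.2, 0.1]
width: 0.638
```

```bash
cat >> h.py <<'E'
def target(yaw):
    c,s=np.cos(np.radians(25)),np.sin(np.radians(25))
    return R.from_euler('z',yaw,degrees=True).as_matrix()@np.array([[0,c,s],[1,0,0],[0,s,-c]])
E
python3 - <<'E'
from h import *
s=manip.read_state(); print(s['time'],s['ee_pos'],s['orientation'],s['width'],s['qpos'])
Rc=R.from_euler('xyz',s['orientation'],degrees=True).as_matrix()
print(R.from_matrix(target(-9.4)@Rc.T).as_rotvec(degrees=True))
E
```

```text
9.875 [0.50227747 0.203648   0.29679867] [-1.79976057e+02  4.37720431e-02  8.03221721e+01] 0.6379821048047198 [-27.8389286   21.67915075   3.98251866  97.10104906  -1.64950676
  61.32157575  56.97775276]
[ -4.10442917 -24.68510666   0.28295622]
```

>>> jog_arm --rot '[[-1.4,-8.2,0.1],[-2.7,-16.5,0.2],[-4.1,-24.7,0.3],[-4.1,-24.7,0.3]]' --offset '[[0,0,0],[0,0,-10],[0,0,-30],[0,0,-30]]' --claw '[60,60,60,60]'

```text
time: 10.38
ee_pos: [0.4984, 0.2036, 0.2657]
orientation: [155.2, 0.2, 80.9]
contact_force: [-0.6, 0.5, 0.6]
width: 0.642
```

```bash
python3 - <<'E'
from h import *
s=manip.read_state(); print(s['time'],s['ee_pos'],s['orientation'],s['width'],s['qpos'])
Rc=R.from_euler('xyz',s['orientation'],degrees=True).as_matrix()
print(R.from_matrix(target(-9.4)@Rc.T).as_rotvec(degrees=True))
d=grab('wrist'); save(d,'c1.png'); import pickle; pickle.dump(d,open('c1.pkl','wb'))
E
```

```text
10.375 [0.49835216 0.20363923 0.26571423] [155.16660136   0.23946066  80.92855694] 0.641581107808806 [-49.45518819  15.02816341  14.71801768 120.66910817  28.16292669
  29.94003536  22.43700448]
[ 0.20961759 -0.20287423 -0.32820809]
```

View pics/c1.png

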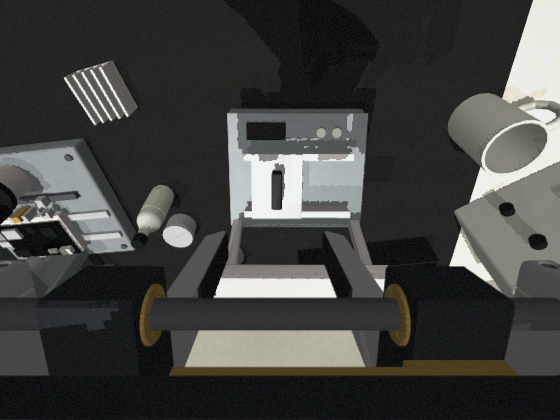

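```bash
python3 - <<'E'
from h import *
import pickle
d=pickle.load(open('c1.pkl','rb')); save(d,'c1c.png',(220,100,380,230),5)
P=cloud(d)
n0=np.array([-np.sin(np.radians(25)),0,np.cos(np.radians(25))]);n0=R.from_euler('z',-9.4,degrees=True).apply(n0)
for u,v in [(240,150),(240,200),(330,165),(330,190),(355,180),(260,165),(260,200),(290,175),(290,205),(277,180),(277,195),(300,158),(310,215)]:
    print(u,v,P[v,u].round(4),(P[v,u]@n0).round(4))
E
```

```text
240 150 [0.5376 0.1514 0.0497] -0.1686
240 200 [0.5965 0.1404 0.0787] -0.1677
330 165 [0.5734 0.2654 0.0578] -0.1684
330 190 [0.6033 0.2621 0.0724] -0.1679
355 180 [0.5955 0.2961 0.0677] -0.1665
260 165 [0.5422 0.1787 0.0869] -0.135
260 200 [0.5811 0.172  0.1049] -0.1354
290 175 [0.558  0.213  0.0932] -0.1335
290 205 [0.5923 0.2081 0.108 ] -0.1347
277 180 [0.5445 0.1991 0.1208] -0.1038
277 195 [0.5595 0.1967 0.1285] -0.1032
300 158 [0.5425 0.2274 0.0829] -0.1354
310 215 [0.6115 0.2313 0.1091] -0.1401
```

View pics/c1c.png

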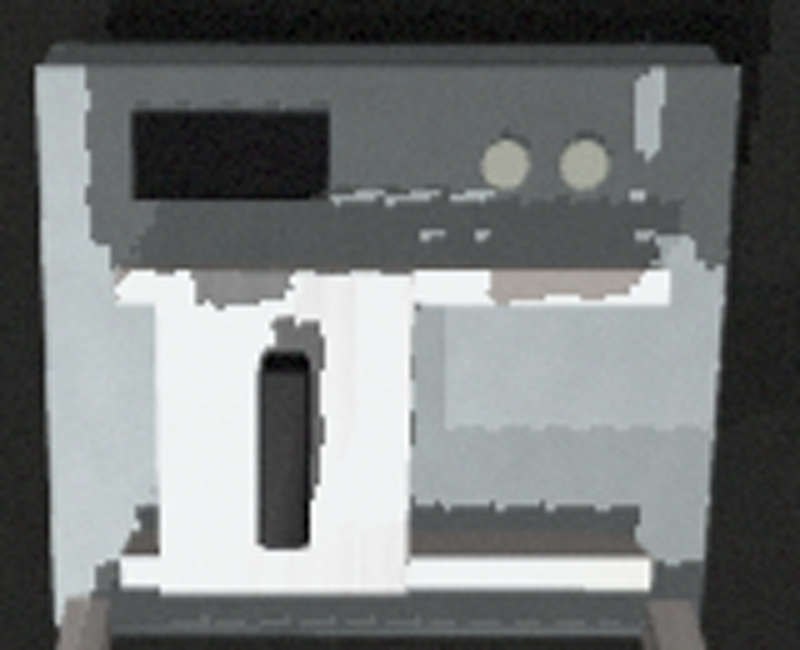

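```bash
cat >> h.py <<'E'
CY=-9.4
N0=R.from_euler('z',CY,degrees=True).apply([-np.sin(np.radians(25)),0,np.cos(np.radians(25))])
YC=R.from_euler('z',CY,degrees=True).apply([0,1,0]); XC=np.cross(YC,N0)
def onN(d,u,v,h):
    K=np.array(d['intrinsics']);r=d['cw'][:3,:3]@np.array([(u-K[0,2])/K[0,0],(v-K[1,2])/K[1,1],1]);o=d['cw'][:3,3]
    return o+r*(h-o@N0)/(r@N0)
def loc(p): return (np.array([p@XC,p@YC,p@N0])*1000).round(1)
E
python3 - <<'E'
from h import *
import pickle
d=pickle.load(open('c1.pkl','rb'))
g=lambda x,y,h:onN(d,220+(x+.5)/5-.5,100+(y+.5)/5-.5,h)
print('fin',[loc(g(x,y,-.1035)) for x,y in [(260,368),(308,368),(311,548),(257,548)]])
print('plate',[loc(g(x,y,-.135)) for x,y in [(157,450),(412,450),(157,592),(405,592)]])
print('rail',[loc(g(x,y,-.140)) for x,y in [(117,556),(652,556),(667,304),(430,304)]])
print('panel',[loc(g(x,y,-.168)) for x,y in [(35,67),(740,67),(703,560),(52,560)]])
P=cloud(d)
m=np.zeros((420,560),bool); m[145:200,236:246]=1; m[166:184,310:350]=1
q=P[m];q=q[np.abs(q@N0+.168)<.004]; c=q.mean(0);w=np.linalg.svd(q-c,full_matrices=False)[2][2];w*=np.sign(w[2]);print('normal',w,N0,c@N0)
E
```

```text
fin [array([ 500.9,  279.3, -103.5]), array([ 500.8,  289.9, -103.5]), array([ 542. ,  291.1, -103.5]), array([ 542.1,  278.8, -103.5])]
plate [array([ 525.3,  253.6, -135. ]), array([ 524.9,  316.4, -135. ]), array([ 561.7,  253.2, -135. ]), array([ 561.2,  315.7, -135. ])]
rail [array([ 553.7,  242.7, -140. ]), array([ 552.7,  378.6, -140. ]), array([ 489.2,  378. , -140. ]), array([ 489.6,  320.2, -140. ])]
panel [array([ 433.3,  221.3, -168. ]), array([ 432. ,  399.6, -168. ]), array([ 561.,  400., -168.]), array([ 562.3,  221.9, -168. ])]
normal [-0.41763145  0.06713646  0.90613281] [-0.41694341  0.06902453  0.90630779] -0.16804472361876618
```

```bash
python3 - <<'E'
from h import *
s=manip.read_state()
p=s['ee_pos'];print(loc(p))
B=np.array([XC,YC,N0]).T
for t in [(521.4,284.8,-60),(521.4,284.8,-131)]: print((B@np.array(t)-p*1000).round(1))
print('YC*10',YC*10,'N*10',N0*10)
E
```

```text
[529.7 282.9  47.3]
[  37.6   -4.3 -100.8]
[  67.2   -9.2 -165.1]
YC*10 [1.63325962 9.86572162 0.        ] N*10 [-4.16943412  0.69024534  9.06307787]
```

>>> jog_arm --rot '[[0.2,-0.2,-0.3],[0.2,-0.2,-0.3],[0.2,-0.2,-0.3],[0.2,-0.2,-0.3],[0.2,-0.2,-0.3]]' --offset '[[19,-2,-50],[37.6,-4.3,-100.8],[52,-6.7,-133],[67.2,-9.2,-165.1],[67.2,-9.2,-165.1]]' --claw '[50,50,50,50,50]'

```text
time: 11.05
ee_pos: [0.5733, 0.1931, 0.1023]
orientation: [154.6, -0.2, 80.2]
contact_force: [0.2, 0.1, -0.5]
width: 0.529
```

```bash
python3 - <<'E'
from h import *
s=manip.read_state(); print(s['time'],loc(s['ee_pos']),s['orientation'],s['width'],s['contact_force'],s['qpos'])
d=grab('wrist'); save(d,'c2.png')
E
```

```text
11.05 [ 527.2  284.1 -133. ] [154.60700094  -0.22950429  80.18966393] 0.5293914047467094 [ 0.23700083  0.12482964 -0.51144935] [-34.15821905  35.09475315   4.17629762 122.47391842  78.90438403
  14.03402466 -27.178085  ]
```

View pics/c2.png

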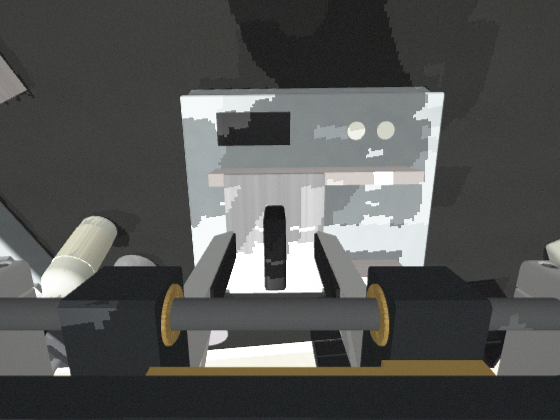

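>>> jog_arm --rot '[[0,0,0],[0,0,0],[1.3,7.9,0],[1.3,7.9,0],[1.3,7.9,0]]' --offset '[[-12.5,2,27],[-25,4,54],[-25,4,54],[-25,4,54],[-25,4,54]]' --claw '[50,50,50,50,50]'

```text
time: 11.72
ee_pos: [0.5475, 0.1971, 0.1578]
orientation: [162.7, -0.3, 80.0]
contact_force: [0.8, -0.2, -0.5]
width: 0.534
```

```bash
python3 - <<'E'
from h import *
s=manip.read_state(); print(s['time'],loc(s['ee_pos']),s['orientation'],s['width'],s['contact_force'],s['qpos'])
B=np.array([XC,YC,N0]).T
for t in [(521.4,284.8,-100),(521.4,284.8,-131)]: print((B@np.array(t)-s['ee_pos']*1000).round(1))
E
```

```text
11.725 [527.1 283.9 -71.6] [162.67202785  -0.32581972  80.04747229] 0.53351023954426 [ 0.79600217 -0.15576329 -0.48654522] [-17.88682105  28.99730087 -16.44400326 116.09725505  42.33599276
  28.91460415  12.2781077 ]
[  6.9  -0.2 -28.1]
[ 19.8  -2.4 -56.2]
```

>>> jog_arm --rot '[[0,0,0.5],[0,0,0.5],[0,0,0.5],[0,0,0.5]]' --offset '[[7,-0.2,-28],[13,-1,-42],[19.8,-2.4,-56.2],[19.8,-2.4,-56.2]]' --claw '[50,50,50,50]'

```text
time: 12.22
ee_pos: [0.5637, 0.1963, 0.0992]
orientation: [162.9, -0.1, 81.0]
contact_force: [-0.5, -0.1, -0.0]
width: 0.535
```

```bash
python3 - <<'E'
from h import *
s=manip.read_state(); print(s['time'],loc(s['ee_pos']),s['orientation'],s['width'],s['contact_force'],s['qpos'])
d=grab('wrist'); save(d,'c3.png')
E
```

```text
12.225 [ 516.9  285.7 -131.6] [ 1.62854762e+02 -8.74773076e-02  8.09585928e+01] 0.5347280696014783 [-0.47700246 -0.14115938 -0.03381055] [-21.17159506  35.1637456  -10.52000704 116.64014152  49.24439519
  21.95580137   6.7764123 ]
```

View pics/c3.png

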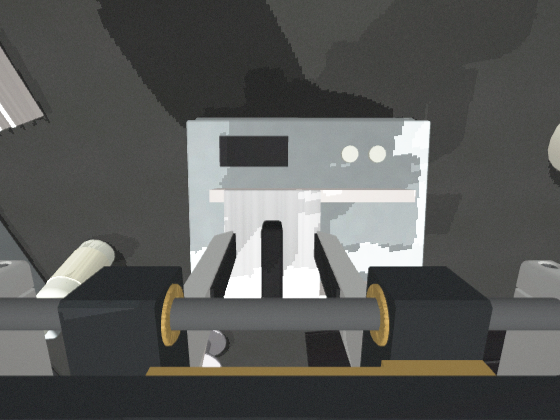

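>>> jog_arm --rot '[[0,0,0],[0,0,0],[0,0,0],[0,0,0]]' --offset '[[0,0,0],[0,0,0],[0,0,0],[0,0,0]]' --claw '[20,8,8,8]' --squeeze 20

```text
time: 12.78
ee_pos: [0.5637, 0.1962, 0.1004]
orientation: [162.8, -0.1, 81.0]
contact_force: [-0.4, -2.5, 1.9]
width: 0.142
```

>>> jog_arm --rot '[[0,0,0],[0,0,0],[0,0,0],[0,0,0],[0,0,0],[0,0,0],[0,0,0],[0,0,0]]' --offset '[[1.3,7.9,0],[2.6,15.8,0],[3.9,23.7,0],[5.2,31.6,0],[6.5,39.5,0],[7.8,47.4,0],[8.6,52.2,0],[8.6,52.2,0]]' --claw '[8,8,8,8,8,8,8,8]'

```text
time: 13.78
ee_pos: [0.5724, 0.2502, 0.1003]
orientation: [162.8, -0.2, 81.0]
contact_force: [-1.1, 0.8, 3.9]
width: 0.123
```

```bash
python3 - <<'E'
from h import *
s=manip.read_state(); print(s['time'],loc(s['ee_pos']),s['orientation'],s['width'],s['contact_force'],s['qpos'])
E
```

```text
13.775 [ 517.2  340.3 -130.5] [162.79110049  -0.23891881  81.03203339] 0.123364228122531 [-1.11158424  0.8335445   3.88567372] [-24.70218666  36.98150412 -12.36686505 111.72835923  46.77119574
  26.2754264    5.74422766]
```

>>> jog_arm --rot '[[0,0,0],[0,0,0],[0,0,0]]' --offset '[[0.3,2,0],[0.6,4,0],[0.6,4,0]]' --claw '[8,8,8]'

```text
time: 14.15
ee_pos: [0.5724, 0.2503, 0.1003]
orientation: [162.8, 0.1, 80.8]
contact_force: [-4.6, -5.9, 10.0]
width: 0.124
```

```bash
python3 - <<'E'
from h import *
s=manip.read_state(); print(s['time'],loc(s['ee_pos']),s['orientation'],s['width'],s['contact_force'],s['qpos'])
d=grab('wrist'); save(d,'c4.png')
E
```

```text
14.15 [ 517.2  340.4 -130.5] [1.62814607e+02 6.85536407e-02 8.08335287e+01] 0.12437959678754833 [-4.56263984 -5.89880349  9.99130097] [-24.89445574  37.07557664 -12.36214614 111.47443486  46.59989565
  26.7982963    5.68513909]
```

View pics/c4.png

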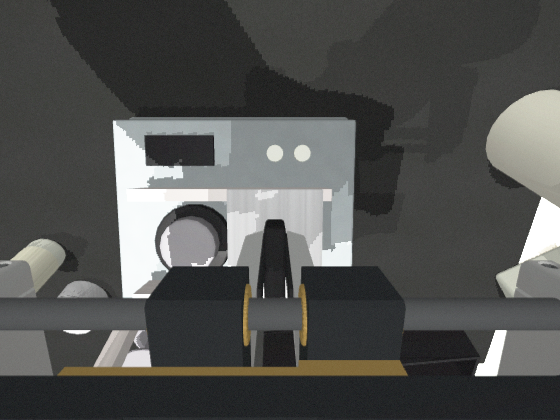

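>>> jog_arm --rot '[[0,0,0],[0,0,0],[0,0,0],[0,0,0],[0,0,0],[0,0,0],[0,0,0],[0,0,0]]' --offset '[[-0.6,-4,0],[-0.6,-4,0],[-0.6,-4,0],[-12,-2,25],[-25,0,54],[-30,-30,54],[-35,-60,54],[-35,-60,54]]' --claw '[8,30,40,40,40,20,0,0]'

```text
time: 15.2
ee_pos: [0.5376, 0.1902, 0.154]
orientation: [162.8, -0.1, 80.8]
contact_force: [0.8, 0.8, 0.0]
width: 0.145
```

```bash
python3 - <<'E'
from h import *
import pickle
s=manip.read_state(); print(s['time'],loc(s['ee_pos']),s['orientation'],s['width'],s['contact_force'],s['qpos'])
d=grab('wrist'); save(d,'c5.png');pickle.dump(d,open('c5.pkl','wb'))
E
```

```text
15.2 [517.6 275.4 -71.4] [ 1.62831388e+02 -6.70777026e-02  8.07833659e+01] 0.1451607213115391 [0.76980899 0.82882182 0.04684776] [-17.90714608  28.55904802 -16.00863458 117.90031733  43.24621109
  27.66711952  12.02395288]
```

View pics/c5.png

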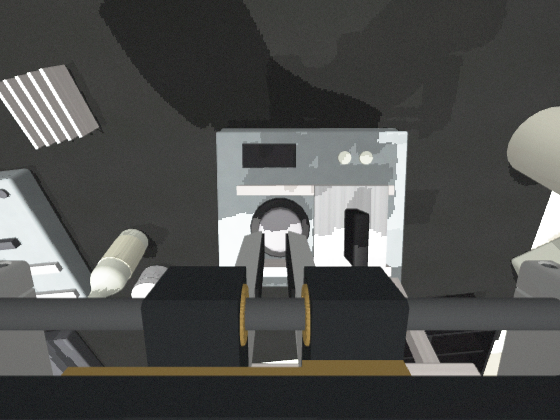

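```bash
python3 - <<'E'
from h import *
import pickle
d=pickle.load(open('c5.pkl','rb')); save(d,'c5c.png',(220,180,380,280),5)
B=np.array([XC,YC,N0]).T; s=manip.read_state()
print('edge',loc(onN(d,314,205,-.135)))
for u,v,h in [(257,225,-.144),(304,225,-.144),(281,204,-.144)]: print(loc(onN(d,u,v,h)))
for t in [(521.4,279.8,-135),(521.4,279.8,-153)]: print((B@np.array(t)-s['ee_pos']*1000).round(1))
E
```

```text
edge [ 498.   309.5 -135. ]
[ 516.7  260.8 -144. ]
[ 516.6  302.2 -144. ]
[ 498.1  281.8 -144. ]
[ 30.1  -3.  -56.2]
[ 37.6  -4.2 -72.5]
```

View pics/c5c.png

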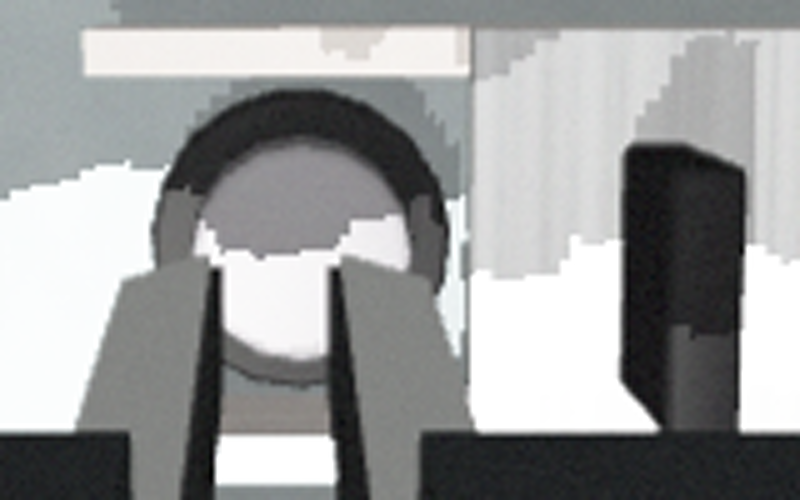

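>>> jog_arm --rot '[[0,0,0],[0,0,0],[0,0,0],[0,0,0]]' --offset '[[0,0,0],[15,-1.1,-30],[29.7,-2.2,-59.7],[29.7,-2.2,-59.7]]' --claw '[0,0,0,0]'

```text
time: 15.75
ee_pos: [0.567, 0.1914, 0.0925]
orientation: [163.0, -0.1, 81.0]
contact_force: [0.7, 0.0, -0.4]
width: 0.003
```

```bash
python3 - <<'E'
from h import *
import pickle
s=manip.read_state(); print(s['time'],loc(s['ee_pos']),s['orientation'],s['width'],s['contact_force'],s['qpos'])
d=grab('wrist'); save(d,'c6.png')
E
```

```text
15.75 [ 517.8  281.4 -139.4] [ 1.62954060e+02 -7.88833905e-02  8.10406335e+01] 0.0032361937734807604 [ 0.69333941  0.00526838 -0.36193589] [-20.83177764  35.86914443  -9.97405214 116.66808425  49.97971331
  21.05589708   6.73115631]
```

View pics/c6.png

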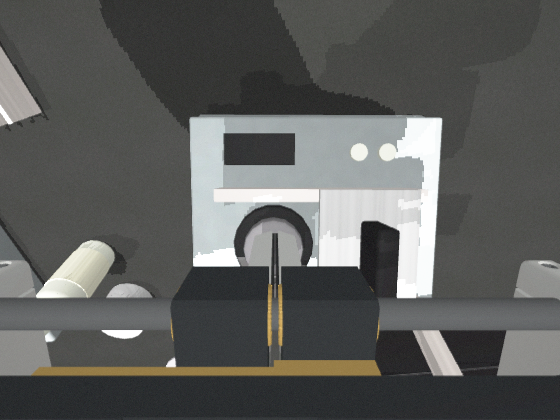

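Fingers are over the button, which is centred near pixel (273, 243). The tab at (380, 260) is clear. I'll press along −normal by about 13 mm.

>>> jog_arm --rot '[[0,0,0],[0,0,0],[0,0,0],[0,0,0],[0,0,0]]' --offset '[[2,-0.3,-4.4],[4,-0.6,-8.8],[5.6,-0.9,-12],[5.6,-0.9,-12],[5.6,-0.9,-12]]' --claw '[0,0,0,0,0]'

```text
time: 16.42
ee_pos: [0.5734, 0.191, 0.0833]
orientation: [162.8, -0.3, 81.0]
contact_force: [-3.1, 0.5, 6.2]
width: 0.008
```

```bash
python3 - <<'E'
from h import *
s=manip.read_state(); print(s['time'],loc(s['ee_pos']),s['contact_force'],s['contact_force']@N0,s['qpos'])
E
```

```text
16.425 [ 519.6  282.1 -150.4] [-3.05994967  0.47303168  6.1825863 ] 6.911802753252639 [-21.29457636  36.98447074  -8.75201586 116.42492696  51.31188964
  19.64609008   5.63598086]
```

>>> jog_arm --rot '[[0,0,0],[0,0,0],[0,0,0]]' --offset '[[1.2,-0.2,-2.7],[1.2,-0.2,-2.7],[1.2,-0.2,-2.7]]' --claw '[0,0,0]'

```text
time: 16.8
ee_pos: [0.5738, 0.191, 0.0826]
orientation: [162.7, -0.3, 81.1]
contact_force: [-14.4, 1.3, 27.3]
width: 0.004
```

```bash
python3 - <<'E'
from h import *
s=manip.read_state(); print(s['time'],loc(s['ee_pos']),s['contact_force'],s['contact_force']@N0,s['qpos'])
E
```

```text
16.8 [ 519.7  282.2 -151.2] [-14.44971947   1.3057718   27.28485192] 30.84331938705331 [-21.44356488  37.06211482  -8.5474752  116.4566955   51.5735638
  19.47948087   5.37365164]
```

The force climbed to 31 N, so the button is hard against its stop. I'll retract along the normal.

>>> jog_arm --rot '[[0,0,0],[0,0,0],[0,0,0],[0,0,0],[0,0,0],[0,0,0]]' --offset '[[-4,0.6,9],[-15,2,33],[-30,4,66],[-50,5,110],[-70,0,150],[-70,0,150]]' --claw '[0,0,0,0,0,0]'

```text
time: 17.55
ee_pos: [0.5051, 0.1898, 0.2328]
orientation: [162.5, -0.3, 80.9]
contact_force: [-0.5, 0.6, -0.5]
width: 0.007
```

```bash
python3 - <<'E'
from h import *
s=manip.read_state(); print(s['time'],loc(s['ee_pos']),s['contact_force'],s['qpos'])
d=grab('wrist'); save(d,'f1.png'); P=cloud(d)
t=grab('top'); save(t,'f2.png',(300,130,420,240),6); save(t,'f3.png')
import pickle; pickle.dump(d,open('f1.pkl','wb'))
E
```

```text
17.55 [521.9 269.7  13.5] [-0.4557361   0.59507087 -0.45943869] [-13.19592147  19.77378491 -23.71728386 117.06027847  34.33494201
  36.47346421  19.6502292 ]
```

View pics/f1.png

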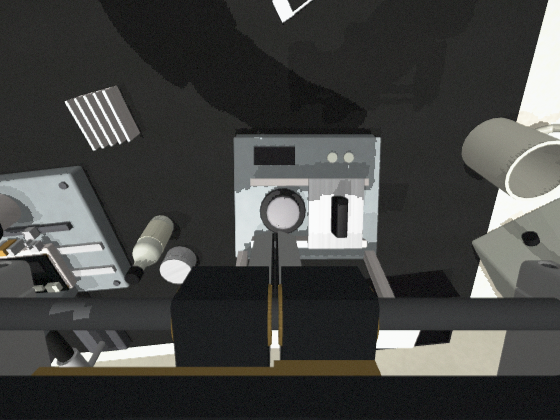

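View pics/f2.png

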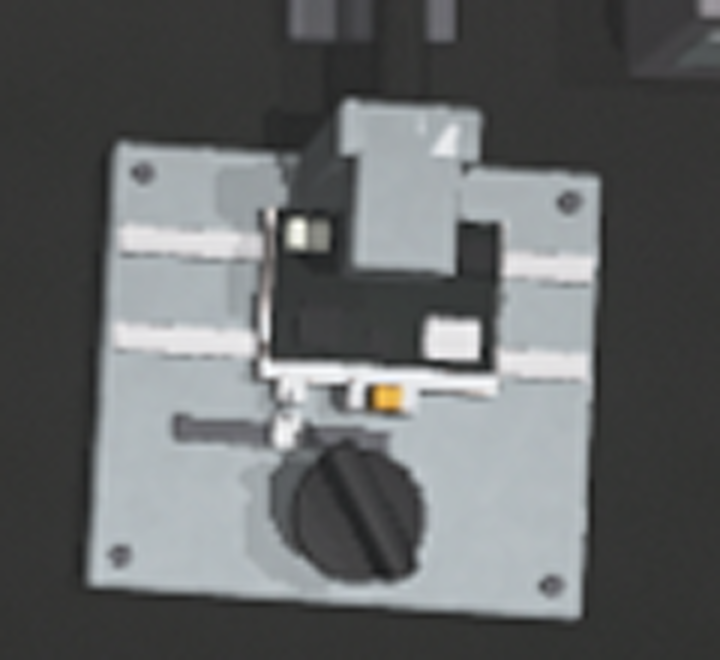

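View pics/f3.png

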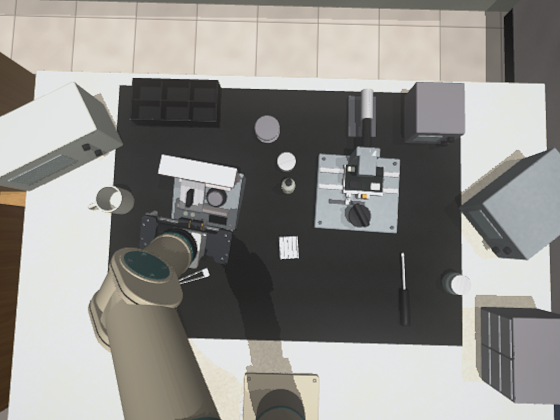

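```bash
python3 - <<'E'
from h import *
import pickle
d=pickle.load(open('f1.pkl','rb')); P=cloud(d)
print('button n',np.median(P[205:217,277:290].reshape(-1,3)@N0),'plate',np.median(P[190:230,315:325].reshape(-1,3)@N0), 'edge', loc(onN(d,308,215,-.135)))
s=manip.read_state();print(s['contact_force'],s['qd'].max())
print(manip.finish_job())
E
```

```text
button n -0.14415456976303215 plate -0.13503367365875946 edge [ 523.1  309.5 -135. ]
[ 0.30740651 -0.7674961  -0.41393101] 1.9708055505463522
the job is handed in; nothing more can be done
None
```

The whole sequence was carried out and the job was handed in at about 17.6 s of the 72 s allowed. The hand-in gave no verdict.

- **Knob and sled:** I turned the bar knob counter-clockwise about 68°, which ran the pointer about 8.4 mm past the index. I then turned it back 38°. The pointer ended about 0.5 mm on the −y side of the index, and the lug was visibly touching the −y prong. It still looked aligned after I released the knob, and again in the last top view. The return took about 4.4 mm of slack where I expected 6 mm, so I checked the lug's contact in a close-up.
- **Lock tab:** I slid it about 55 mm from where it started, until it hit its stop. Its plate edge measured 29 mm from my estimated button centre, which matches fully aside. My first approach at the full 25° tilt ran wrist joint 6 close to its limit, so I tilted about 17° instead.
- **Start button:** I pressed until the force rose to 31 N against the stop, held it there and let go. Afterwards its face measured back at the level expected for "out".
- **At the end:** The gripper was clear of everything and the force reading was near zero. The other things on the bench looked unmoved in the last pictures, though the tweezers were partly hidden by the arm. I did not measure their positions.

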